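Jack up a drooping lathe bed extension and hold the joint shut

ROBOT

A 7-joint arm with a two-finger parallel gripper is mounted at the origin on the work surface. World frame = base frame: x ahead of the robot, y to its left, z up, the work surface at z = 0. Lengths are in m, angles in rad, forces in N, time in s.
With the tool pointing down it reaches from about 0.425 to 1.025 m from the base axis. Payload 3.6 kg.
Tool frame: the origin (TCP) lies midway between the tips of the shut fingers; the grasp point (between the pads) lies tcp_to_grasp behind it (tcp_to_grasp is the distance from the TCP to the grasp point, in m); z points along the fingers, y is the line along which they close (so a half turn about z gives the same grasp; the last joint's range is limited). The gripper opens to 85 mm and grips with 20 to 120 N. Pads are 22 mm wide; open, the fingers measure 114 mm over their backs; the gripper's body (76 mm by 85 mm) begins 54 mm behind the grasp point. The pads swing forward as they close: fully open they stand 13 mm farther back than shut.
Start: joints at [-1.375, 0.591, 0.048, 1.609, -0.033, 0.943, -0.034], TCP at [0.206, 0.695, 0.194] pointing down, gripper open.
Joint ranges: [-2.69, 2.69], [-0.47, 2.24], [-1.27, 1.36], [0.19, 2.51], [-1.53, 4.68], [0.08, 2.07], [-3.09, 3.09]. Speed limits (rad/s): [2.57, 2.57, 3.14, 3.14, 3.14, 3.14, 3.14].

INTERFACE

Orientations are given as [roll, pitch, yaw] about the fixed x, y, z axes, in that order (R = Rz(yaw) Ry(pitch) Rx(roll)).
In Python, from station import get_state, snapshot, job_done, tcp_to_grasp gives the robot as it stands.
- The arm moves only by the shell command python3 -m crank 'ROWS'. ROWS is JSON, a list of rows, each a list of 7 numbers: the opening, from 0 (shut) to 1 (fully open), then the shift along the tool's x, y, z in cm, then the turn, a rotation vector about the tool's x, y, z in rad. In form: [[grip, dx, dy, dz, wx, wy, wz], ...]. A call has exactly 5 rows; each row shifts and turns the commanded pose from where the row before left it, along the tool's axes as they then stand; what a row does not reach is not made up. A row lasts 1/8 s, in which the tool goes at most 62.5 mm and 10.7 degrees, less where a joint would pass 70% of its speed; a pose out of reach is approached as far as the arm can. A call with a gripper value outside its range is refused whole. The fingers move at their own pace and stop on an object; the grip force is fixed at half the most. Time passes only in rows, so rows that do not move let the fingers close, or fill a call up. It gives the time, the measured TCP pose, the force, the opening and the grip force at its end, in the units of the state.
- get_state(): the state, without advancing time (a new reading comes with each control period).
- snapshot(name): name is "scene" or "top"; returns a dict with "color" (384x512x3 uint8, red, green, blue), "fx", "fy", "cx", "cy" (pixels), "dist" ([k1, k2, p1, p2, k3] as OpenCV has them; the pictures are not rectified), "cam_to_world" (4x4, takes a point from camera to world coordinates). Camera axes: x right, y up, looking along -z (the intrinsics and any distortion apply to the point x, -y, -z); pixel columns grow to the right and rows downward; lengths in m; the calibration is good to about 2 mm. A picture is of the moment at which its call begins. There is no depth.
- job_done(): hands the job in; it is judged then, once.
The state is a dict: "time": time; "q": joint angles; "qd": joint speeds; "effort": joint torques, N m; "eef_pos": TCP position; "tool_rot": TCP orientation; "wrist_force": force on the tool from outside, world axes, zero at the start; "torque": the same for the moment, N m; "width": finger opening in m; "grasp_force": force on a finger pad.
Only numpy, scipy, OpenCV 4.12 (cv2) and the standard library are available. Lean on these libraries where they do the work, as an engineer would, in place of code of your own. Each camera call takes 0.05 s, during which the arm holds its last target. There are 200 camera calls.

TASK

The bed extension of the wood lathe hangs on its loosely started lower bolts and its outer end droops: stand the red ratchet jack on the bench with its saddle squarely under the yellow-marked lift pad and let go of the jack. Then pump its handle with full strokes until the jack has raised the extension so far that its end face is shut tight against the end of the bed. Finish holding the handle pressed down, because the ratchet slips back when the handle is let up and the joint must stay shut for the bolts; lift with the jack only, keep your hand off the lathe, and leave the other things on the bench where they are.

Things in the scene. Friction and masses are not known exactly. Their poses are not given: they have to be found in the camera images.
- jack: Low red steel ratchet jack, 0.85 kg, loose. Origin: underside of the base on the saddle's axis; x forward (away from the handle), z up. Base plate x -133 to 45 mm, 80 wide, 8 thick. On it two parallel red cheek plates, x -118 to 32 mm, z 8 to 65, 44 mm over their outsides in y. Between them the ram with its saddle at x = 0 and the pump handle, which comes out towards -x.
- jack_grip (a point): Where to take the jack: midway between the cheek plates, 80 mm behind the saddle axis, 50 mm above the jack's underside, 15 mm below the cheeks' tops; grip the 44 mm over the cheeks from above, closing along the jack's y (axes as the jack's). The raised handle passes over it, its upper side 75 mm above the underside here and rising towards -x at 21 degrees.
- saddle (a point): Centre of the top of the jack's saddle, a dark steel disc of 44 mm diameter; 85 mm above the jack's underside with the ram down. The ram rises up to 46 mm.
- pump_handle (a joint): Pump handle, rad: 0 raised, 21 degrees above level (a spring returns it), 0.48 bottom stop. Pin 30 mm behind the saddle axis, 50 mm above the jack's underside. 0.1 rad down lifts the ram 3.5 mm after 1.2 mm of play; a full stroke gains two 7 mm teeth; let up, the ram settles on the last tooth passed. At its end 5 N unloaded, 7 to 12 N under load; goes firm once the joint is shut.
- handle_end (a point): Middle of the top of the black rubber grip (56 x 26 x 15 mm) at the end of the pump handle, 146 mm from its pin, on the handle's upper side 7.5 mm above its centre line. About 109 mm above the jack's underside when raised, 40 mm at the bottom stop, 12 mm farther out then. Press it down from above.
- lathe: White bench wood lathe, fixed. Origin on the bench below the middle of the end of its bed; y along the bed towards the free end of the extension, -x the side of the lift pad (robot's side), z up. Bed and extension 136 mm wide, underside 136 and top 216 mm above the bench; extension from y = 0 to 260 mm; nearest foot y = -112 to -37 mm, 165 mm wide.
- lift_pad (a point): Lowest point of the domed steel lift pad (30 mm diameter) under the yellow lug on the front of the extension, 98 mm from the lathe's centre plane, 200 mm from the joint; the lug is 44 mm wide and ends 22 mm beyond the pad's centre. About 109 mm above the bench while drooping, 124 mm when shut. The jack stands square to the lathe, handle towards the robot (jack's x along lathe's x).
- lift_mark (a point): Black dot on top of the yellow lug, straight above the lift pad, 25 mm higher: the mark of the lift point as seen from above.
- bed_extension (a joint): Droop of the bed extension, rad, about its lower bolts at the end of the bed: 0.075 at the start (6 mm gap at the top of the joint), 0 = end face shut against the bed. The extension weighs about 3.5 kg and falls back when it is not carried.
- spanner: Loose steel spanner, 170 mm, lying on the bench left of the jack's place; not used.
- bolt_dish: Loose steel dish with two bolts, 96 mm diameter, 24 mm high; not used.
- bowl_blank: Loose wooden disc, 100 mm diameter, 55 mm high; not used.
- chuck_key: Loose T-shaped steel chuck key, 100 x 85 mm; not used.
- live_centre: Loose stepped steel lathe centre standing upright, 38 mm diameter, 75 mm high; not used.
- sanding_block: Loose cork sanding block, 36 x 62 x 30 mm; not used.

How it is judged:
By the outcome, as a careful person would: the job done as asked, in the order asked, and still so for the second after the job is handed in, while the arm keeps its last pose, push and grip.
It also fails if it takes over 54 s, if anything falls off the work surface, if the arm or the gripper's body presses on something with over 40 N, if the wrist force passes 120 N, or if a joint passes its speed limit or range.

## Working session

There is one attempt and no reset: what is moved stays moved. The work goes in short steps, Python scripts to look and compute and a shell command to move; the robot and the scene stay as the last step left them, time stands still between calls to the robot, and variables do not carry over. Pictures are saved under pics/ and viewed, at most 10 in all, crops included, and the job is handed in when it is done.

```bash
mkdir -p pics; ls
python3 - <<'E'
from station import *
import cv2
s=get_state();print({k:(v if not hasattr(v,'__len__') else [round(float(x),3) for x in v]) for k,v in s.items()},tcp_to_grasp)
for n in("scene","top"):
    d=snapshot(n);cv2.imwrite(f"pics/{n}0.png",d["color"][:,:,::-1]);print(n,d["fx"],d["cx"],d["cy"],d["dist"]);print(d["cam_to_world"])
E
```

```text
pics
{'time': 0.0, 'q': [-1.375, 0.592, 0.048, 1.61, -0.033, 0.943, -0.034], 'qd': [-0.001, 0.001, 0.0, 0.0, -0.002, -0.002, 0.0], 'effort': [-0.001, -54.871, 1.546, -19.813, 0.009, 0.009, -0.0], 'eef_pos': [0.206, 0.694, 0.193], 'tool_rot': [-3.139, 0.0, 2.853], 'wrist_force': [0.123, 0.686, -0.025], 'torque': [0.009, 0.015, -0.021], 'grasp_force': 0.0, 'width': 0.0855620387247034} 0.0187
scene 451.05042717836545 254.31956993552845 188.4942526393949 [-0.15398761  0.          0.          0.          0.        ]
[[-0.73260807 -0.38304228  0.56264023  1.27153432]
 [ 0.6802595  -0.38402183  0.62431903  0.86548417]
 [-0.02307446  0.84012252  0.54190564  0.80755202]
 [ 0.          0.          0.          1.        ]]
top 453.07764711756204 256.88725350226866 183.47286385079448 [0.01427041 0.         0.         0.         0.        ]
[[-1.95634503e-02  9.89943160e-01 -1.40106428e-01  3.64118396e-01]
 [-9.99804412e-01 -1.97767629e-02 -1.30238203e-04  6.59372236e-02]
 [-2.89978002e-03  1.40076477e-01  9.90136441e-01  1.48125848e+00]
 [ 0.00000000e+00  0.00000000e+00  0.00000000e+00  1.00000000e+00]]
```

View pics/scene0.png

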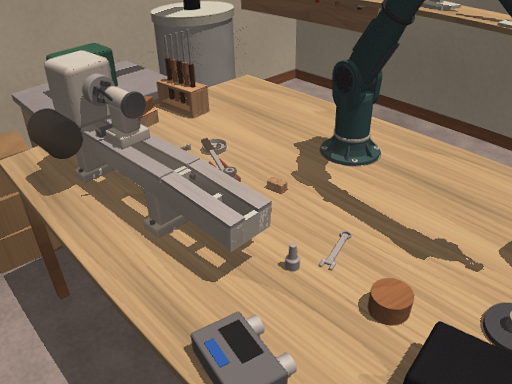

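View pics/top0.png

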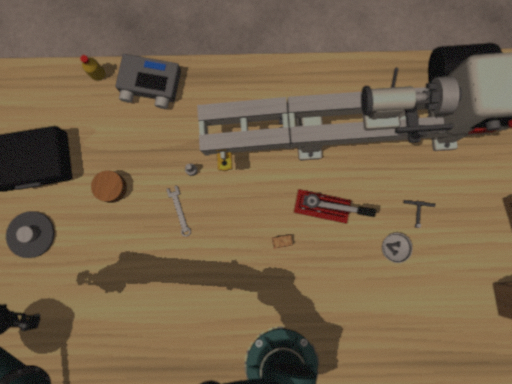

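The top view shows the jack at about (323,206) with its handle pointing right (-y), the yellow lug at (225,162) and the live centre at (191,169). The spanner is at (180,210).

```bash
cat > h.py <<'E'
from station import *
import cv2, numpy as np
def ray(d,p):
    K=np.array([[d["fx"],0,d["cx"]],[0,d["fy"],d["cy"]],[0,0,1.]])
    n=cv2.undistortPoints(np.array(p,float).reshape(-1,1,2),K,np.array(d["dist"],float)).reshape(-1,2)
    T=np.array(d["cam_to_world"]);v=np.c_[n[:,0],-n[:,1],-np.ones(len(n))]@T[:3,:3].T
    return T[:3,3],v
def onz(d,p,z):
    o,v=ray(d,p);return o+v*((z-o[2])/v[:,2])[:,None]
def masks(c):
    h=cv2.cvtColor(c,cv2.COLOR_RGB2HSV);H,S,V=cv2.split(h)
    return dict(red=((H<6)|(H>172))&(S>150)&(V>60),yel=(H>20)&(H<34)&(S>160)&(V>90))
def blobs(m):
    n,l,st,ce=cv2.connectedComponentsWithStats(m.astype(np.uint8));return [(i,st[i],ce[i]) for i in range(1,n) if st[i][4]>25],l
E
python3 - <<'E'
from h import *
d=snapshot("top");c=d["color"]
a=cv2.resize(c[140:255,160:440][:, :],None,fx=2.8,fy=2.8,interpolation=cv2.INTER_CUBIC)
cv2.imwrite("pics/t1.png",a[:,:,::-1])
for k,m in masks(c).items():
    for i,st,ce in blobs(m)[0]: print(k,st,ce)
m=masks(c)["red"].astype(np.uint8)
m[:, :250]=0;m[:,380:]=0;m[:170]=0
m=cv2.morphologyEx(m,cv2.MORPH_CLOSE,np.ones((9,9)))
ys,xs=np.nonzero(m);print(r:=cv2.minAreaRect(np.c_[xs,ys].astype(np.float32)));print(b:=cv2.boxPoints(r));print(onz(d,b,0.03))
g=cv2.cvtColor(c,cv2.COLOR_RGB2GRAY)
# front edge of bed: strongest bright->dark gradient along columns
for x in list(range(300,365,8))+list(range(205,290,12)):
    col=cv2.GaussianBlur(g,(5,3),0)[100:172,x].astype(int);dy=np.diff(col);k=np.argsort(dy)[:3]; print(x,[(100+int(j),int(dy[j])) for j in k],end=' ')
E
```

```text
red [81 55  8  8 43] [84.13953488 58.39534884]
red [470 128  16   5  55] [477.81818182 129.92727273]
red [295 190  53  33 590] [318.63898305 209.69152542]
red [317 194  34  11 151] [334.15231788 199.43708609]
yel [82 64 14  9 81] [88.97530864 67.4691358 ]
yel [218 157  14  13  99] [225.36363636 164.38383838]
((322.15252685546875, 205.90054321289062), (53.305213928222656, 23.021671295166016), 11.88865852355957)
[[293.7003  211.67375]
 [298.44296 189.14589]
 [350.60477 200.12733]
 [345.8621  222.6552 ]]
[[ 0.47583545 -0.0500688   0.03      ]
 [ 0.54830366 -0.0676274   0.03      ]
 [ 0.50940191 -0.23399495  0.03      ]
 [ 0.4375091  -0.21535624  0.03      ]]
300 [(141, -24), (110, -21), (111, -19)] 308 [(110, -24), (141, -19), (140, -19)] 316 [(109, -22), (140, -22), (157, -20)] 324 [(139, -23), (109, -21), (140, -18)] 332 [(108, -22), (139, -21), (138, -17)] 340 [(108, -22), (138, -21), (107, -19)] 348 [(107, -24), (138, -22), (137, -17)] 356 [(137, -22), (107, -20), (106, -19)] 364 [(137, -20), (136, -17), (138, -9)] 205 [(149, -25), (119, -22), (118, -19)] 217 [(148, -24), (118, -22), (117, -19)] 229 [(147, -25), (117, -20), (116, -20)] 241 [(146, -23), (115, -16), (145, -15)] 253 [(145, -23), (114, -22), (115, -17)] 265 [(144, -23), (113, -22), (114, -18)] 277 [(112, -24), (143, -24), (113, -19)] 289 [(142, -14), (141, -11), (127, -8)]
```

View pics/t1.png

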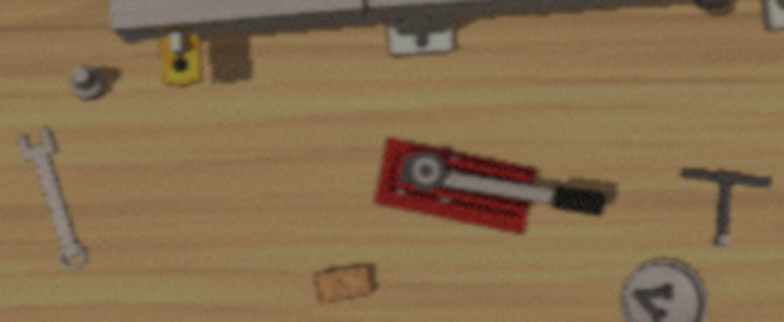

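The crop shows the saddle disc at crop (425,170), i.e. px (311.5,200.4), and the lug dot at (180,65), i.e. px (224,163). The handle points right, and the base is tilted about 12° in the image.

Run:
```python
from h import *
d=snapshot("top");c=d["color"];g=cv2.cvtColor(c,cv2.COLOR_RGB2GRAY).astype(float)
w=np.clip(90-g[158:170,220:230],0,None);w[:2]=0
print(g[158:171,219:231].astype(int))
px=lambda u,v:((u+.5)/2.8-.5+160,(v+.5)/2.8-.5+140)
print("dot",onz(d,[px(180,65)],.134)); print("saddle",onz(d,[px(425,170)],.085))
b=np.array([[293.7,211.67],[298.44,189.15],[350.6,200.13],[345.86,222.66]])
w=onz(d,b,.008);f=(w[0]+w[1]-w[2]-w[3])/2;print("base",w.mean(0),"len",np.linalg.norm(f),"yaw",np.arctan2(f[1],f[0]),"wid",np.linalg.norm(w[0]-w[1]))
y=np.arctan2(f[1],f[0]);print("origin from base",w.mean(0)+.044*np.array([np.cos(y),np.sin(y),0]))
e=onz(d,[[300,141.3],[356,137.3]],.216);print(e,"lathe dir yaw-90:",np.degrees(np.arctan2(-(e[0]-e[1])[0],(e[0]-e[1])[1])))
e=onz(d,[[300,110.5],[348,107.3]],.216);print(np.degrees(np.arctan2(-(e[0]-e[1])[0],(e[0]-e[1])[1])))
print("livec",onz(d,[px(88,82)],.04),"spanner",onz(d,[px(40,130),px(72,265)],.005),"cork",onz(d,[px(345,283)],.03))
# cross-check dot height by scene
```

```text
[[110 112 105  95  85  72  71  77  86 103 111 106]
 [112 117 111  95  76  67  82 102 113 118 118 112]
 [109 112 108  97  76  62  79 102 117 123 122 114]
 [110 111  94  75  51  39  50  72 107 120 123 116]
 [114 108  86  55  28  29  33  61 101 121 125 115]
 [113 109  85  54  35  28  36  61  99 119 121 115]
 [117 118  99  76  45  42  50  76 106 124 121 113]
 [117 120 120 102  83  74  83 105 118 128 123 113]
 [115 123 128 122 118 115 118 120 124 125 121 112]
 [114 121 127 124 126 124 120 123 122 119 114 110]
 [116 115 118 118 120 119 116 115 113 104 100  99]
 [107 102 102 107 107 105 104 102  95  87  89  95]
 [107  99 102 100  96  90  90  92  97 104 114 117]]
dot [[0.61956592 0.16439012 0.134     ]]
saddle [[ 0.50545248 -0.10168823  0.085     ]]
base [ 0.49470644 -0.14490188  0.008     ] len 0.1728413509025905 yaw 1.341944214636965 wid 0.07566823782181192
origin from base [ 0.50468827 -0.10204907  0.008     ]
[[ 0.66233856 -0.05940423  0.216     ]
 [ 0.67072111 -0.21965265  0.216     ]] lathe dir yaw-90: 2.9943946086569624
2.7255436168213065
livec [[0.61958706 0.27747901 0.04      ]] spanner [[0.56971168 0.3389195  0.005     ]
 [0.41132649 0.30091698 0.005     ]] cork [[ 0.38408989 -0.01287512  0.03      ]]
```

```bash
cat > go.py <<'E'
# prints shift in tool axes (cm) and tool-z turn to a target x y z yaw
import sys
from station import get_state
import numpy as np
from scipy.spatial.transform import Rotation as R
s=get_state();t=[float(a) for a in sys.argv[1:]]
r=R.from_euler('xyz',s['tool_rot'])
d=r.inv().apply(np.array(t[:3])-s['eef_pos'])*100
e=(r.inv()*R.from_euler('xyz',[np.pi,0,t[3]])).as_rotvec()
print('t',round(s['time'],2),'pos',np.round(s['eef_pos'],4),'rot',np.round(s['tool_rot'],3),'d',np.round(d,2),'turn',np.round(e,3),'F',np.round(s['wrist_force'],1),'w',round(s['width'],4),round(s['grasp_force'],1))
E
python3 -m crank '[[1,-3.5,-3.6,0,0,0,0],[1,-3.5,-3.6,0,0,0,0],[1,-3.5,-3.6,0,0,0,0],[1,-3.5,-3.6,0,0,0,0],[1,-3.5,-3.6,0,0,0,0]]'
python3 -m crank '[[1,-3.5,-3.6,0,0,0,0],[1,-3.5,-3.6,0,0,0,0],[1,-3.5,-3.6,0,0,0,0],[1,-3.5,-3.6,0,0,0,0],[1,-3.5,-3.6,0,0,0,0]]'
python3 go.py .487 -.180 .17 1.342
```

```text
time: 0.82
eef_pos: [0.3237, 0.471, 0.1939]
tool_rot: [3.141, 0.0, 2.853]
wrist_force: [1.3, 0.4, 0.4]
width: 0.0852
grasp_force: 0.0
time: 1.45
eef_pos: [0.4401, 0.2488, 0.194]
tool_rot: [3.141, 0.0, 2.853]
wrist_force: [0.1, 0.1, -0.2]
width: 0.0856
grasp_force: 0.0
t 1.45 pos [0.4401 0.2488 0.194 ] rot [3.141 0.    2.853] d [-16.7  -39.77   2.39] turn [ 1.000e-03 -0.000e+00  1.511e+00] F [ 0.1  0.1 -0.2] w 0.0856 0.0
```

```bash
python3 -m crank '[[1,-2.1,-5,0,0,0,0],[1,-2.1,-5,0,0,0,0],[1,-2.1,-5,0,0,0,0],[1,-2.1,-5,0,0,0,0],[1,-2.1,-5,0,0,0,0]]'>/dev/null
python3 -m crank '[[1,-2.1,-5,0,0,0,0],[1,-2.1,-5,0,0,0,0],[1,-2.1,-5,0,0,0,0],[1,0,0,0,0,0,0.16],[1,0,0,0,0,0,0.16]]'>/dev/null
python3 -m crank '[[1,0,0,0,0,0,0.17],[1,0,0,0,0,0,0.17],[1,0,0,0,0,0,0.17],[1,0,0,0,0,0,0.17],[1,0,0,0,0,0,0.17]]' >/dev/null
python3 -m crank '[[1,0,0,1,0,0,0.17],[1,0,0,1,0,0,0.17],[1,0,0,0,0,0,0],[1,0,0,0,0,0,0],[1,0,0,0,0,0,0]]' >/dev/null
python3 go.py .487 -.180 .17 1.342
python3 - <<'E'
from h import *
a=snapshot("top")["color"][140:290,220:440];b=snapshot("scene")["color"][100:260,140:380]
a=cv2.resize(a,None,fx=2.5,fy=2.5,interpolation=cv2.INTER_CUBIC)[:,:,::-1];cv2.imwrite("pics/t2.png",a)
E
```

```text
t 3.95 pos [ 0.4869 -0.1812  0.1744] rot [ 3.141 -0.     1.344] d [ 0.12 -0.02  0.44] turn [ 0.001 -0.     0.002] F [-0.1 -0.3 -0.5] w 0.0856 0.0
```

View pics/t2.png

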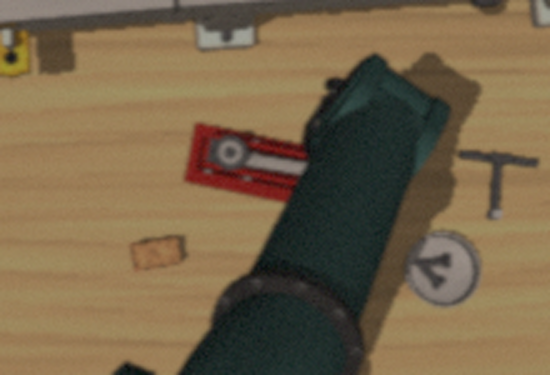

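```bash
python3 -m crank '[[1,0.1,0,3,0,0,0],[1,0,0,3,0,0,0],[1,0,0,3,0,0,0],[1,0,0,2,0,0,0],[1,0,0,1,0,0,0]]'
python3 -m crank '[[1,0,0,1,0,0,0],[1,0,0,1.1,0,0,0],[1,0,0,0,0,0,0],[0.3,0,0,0,0,0,0],[0.3,0,0,0,0,0,0]]' 
python3 -m crank '[[0.3,0,0,0,0,0,0],[0.3,0,0,0,0,0,0],[0.3,0,0,0,0,0,0],[0.3,0,0,0,0,0,0],[0.3,0,0,0,0,0,0]]' 
python3 go.py .487 -.180 .033 1.342
```

```text
time: 4.68
eef_pos: [0.4866, -0.18, 0.0531]
tool_rot: [-3.141, -0.0, 1.343]
wrist_force: [-0.7, -0.1, 0.3]
width: 0.0854
grasp_force: 0.0
time: 5.3
eef_pos: [0.4872, -0.1802, 0.0333]
tool_rot: [3.141, 0.0, 1.343]
wrist_force: [-0.1, -0.8, 0.4]
width: 0.0513
grasp_force: 0.0
time: 5.92
eef_pos: [0.4869, -0.1801, 0.0329]
tool_rot: [3.142, 0.0, 1.343]
wrist_force: [-0.0, 0.5, -0.8]
width: 0.0255
grasp_force: 0.0
t 5.92 pos [ 0.4869 -0.1801  0.0329] rot [3.142 0.    1.343] d [ 0.01  0.01 -0.01] turn [0.    0.    0.001] F [-0.   0.5 -0.8] w 0.0255 0.0
```

```bash
python3 - <<'E'
from h import *
b=snapshot("scene")["color"][100:260,140:380];a=snapshot("top")["color"][150:290,220:400]
b=cv2.resize(b,(600,400),interpolation=cv2.INTER_CUBIC)
cv2.imwrite("pics/s3.png",b[:,:,::-1]);
E
python3 -c "
from station import get_state;s=get_state();print(s['width'],s['grasp_force'])"
```

```text
0.025545496699001757 0.0
```

View pics/s3.png

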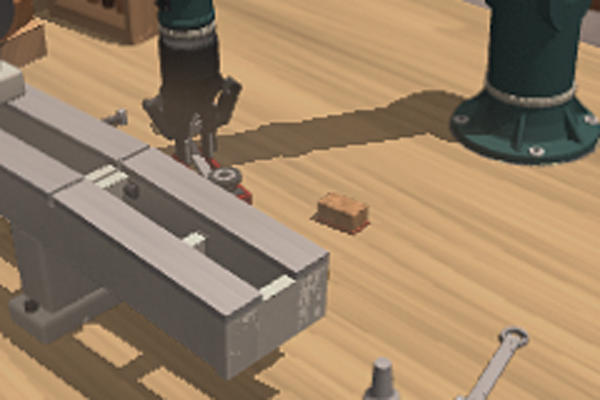

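The scene crop shows the fingers at about (195,145) around the jack's handle, with the saddle at (228,178). The fingers look closed further than 44 mm, so I need a closer look.

Run:
```python
from h import *
b=snapshot("scene")["color"][120:200,180:260];a=snapshot("top")["color"][170:250,290:370]
b=np.hstack([cv2.resize(i,(400,400),interpolation=cv2.INTER_CUBIC) for i in (b,a)])
b=np.clip(b.astype(float)*1.6,0,255).astype(np.uint8)
cv2.imwrite("pics/s4.png",b[:,:,::-1]);
```

```text
(no output)
```

View pics/s4.png

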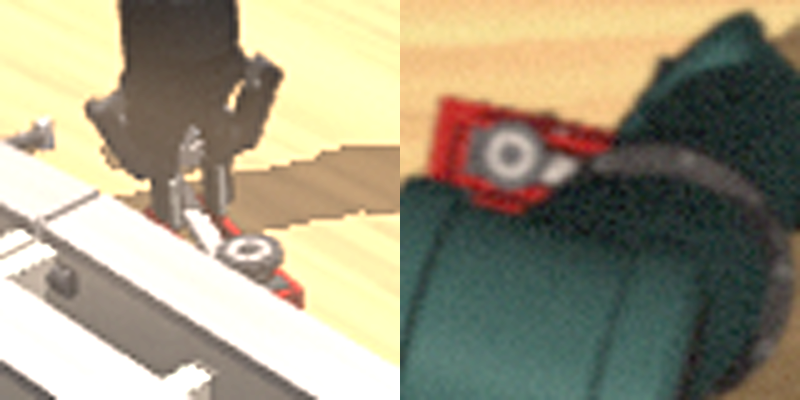

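The left crop shows the fingers straddling the handle near the cheeks, and the saddle hasn't moved. I'll project the expected fingertips and cheek tops to compare.

```bash
python3 - <<'E'
from h import *
d=snapshot("scene");T=np.linalg.inv(d["cam_to_world"]);K=np.array([[d["fx"],0,d["cx"]],[0,d["fy"],d["cy"]],[0,0,1.]])
def pr(P):
    p=(T@np.r_[P,1])[:3];p=p*[1,-1,-1]
    u=cv2.projectPoints(p.reshape(1,3),np.zeros(3),np.zeros(3),K,np.array(d["dist"]))[0].ravel();return np.round((u-[180,120])*5).astype(int)
f=np.array([np.cos(1.342),np.sin(1.342),0]);l=np.array([-f[1],f[0],0]);o=np.array([.505,-.102,0])
for n,x,y,z in [("saddle",0,0,.085),("tcp",-.08,0,.033),("tip+",-.08,.013,.033),("tip-",-.08,-.013,.033),("tip+o",-.08,.013,.065),("ck+",-.08,.022,.065),("ck-",-.08,-.022,.065),("cornr",.045,-.04,.008)]: print(n,pr(o+x*f+y*l+[0,0,z]))
s=get_state();print(s['width'],s['grasp_force'],s['q'])
E
python3 -m crank '[[0,0,0,0,0,0,0],[0,0,0,0,0,0,0],[0,0,0,0,0,0,0],[0,0,0,0,0,0,0],[0,0,0,0,0,0,0]]'
```

```text
saddle [245 251]
tcp [195 266]
tip+ [213 261]
tip- [178 271]
tip+o [210 220]
ck+ [222 216]
ck- [162 234]
cornr [228 404]
0.025586303372543664 0.0 [-0.01443204  0.63185548  0.38970487  2.18941447 -0.58259085  0.42010096
  0.61921564]
time: 6.8
eef_pos: [0.4856, -0.1798, 0.0328]
tool_rot: [-3.14, -0.0, 1.343]
wrist_force: [-5.7, 1.0, 4.4]
width: 0.0135
grasp_force: 58.6
```

```bash
python3 -m crank '[[0.25,0,0,0,0,0,0],[0.25,0,0,0,0,0,0],[0.25,0,0,-2,0,0,0],[0.25,0,0,-2,0,0,0],[0.25,0,0,-1,0,0,0]]'
python3 -m crank '[[0,0,0,-2,0,0,0],[0,0,0,-2,0,0,0],[0,0,0,0,0,0,0],[0,0,0,0,0,0,0],[0,0,0,0,0,0,0]]'
python3 - <<'E'
from h import *
d=snapshot("scene");T=np.linalg.inv(d["cam_to_world"]);K=np.array([[d["fx"],0,d["cx"]],[0,d["fy"],d["cy"]],[0,0,1.]])
def pr(P):
    p=(T@np.r_[P,1])[:3]*[1,-1,-1]
    return cv2.projectPoints(p.reshape(1,3),np.zeros(3),np.zeros(3),K,np.array(d["dist"]))[0].ravel()
s=get_state();u=pr(np.array(s['eef_pos']));print(u,s['eef_pos'],s['width'])
x0,y0=170,100
b=cv2.resize(d["color"][y0:y0+90,x0:x0+90],(540,540),interpolation=cv2.INTER_CUBIC)
b=np.clip(b.astype(float)*1.6,0,255).astype(np.uint8)
cv2.drawMarker(b,tuple(int(v) for v in (u-[x0,y0]+.5)*6),(0,0,255),cv2.MARKER_CROSS,14,1)
e=d=snapshot("top");x0,y0=290,165
cv2.imwrite("pics/s5.png",b[:,:,::-1])
E
```

```text
time: 7.42
eef_pos: [0.4889, -0.1807, 0.084]
tool_rot: [3.138, 0.001, 1.343]
wrist_force: [1.1, 0.2, -0.0]
width: 0.0214
grasp_force: 0.0
time: 8.05
eef_pos: [0.4863, -0.1798, 0.1221]
tool_rot: [-3.14, 0.0, 1.343]
wrist_force: [0.7, 0.1, 0.2]
width: -0.0
grasp_force: 0.0
[217.45615102 149.69493366] [ 0.48632283 -0.17990171  0.12211681] -7.852569755489333e-05
```

View pics/s5.png

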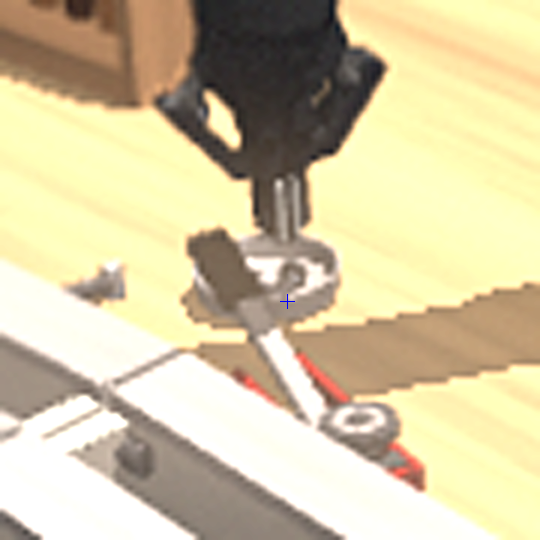

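The blue cross marks the projected TCP at (287,300). The visible shut fingertip ends at about (285,235), so the real tips are well above the reported TCP. I'll work out the height offset.

Run:
```python
from h import *
d=snapshot("scene");s=get_state();e=np.array(s['eef_pos'])
for v in (230,235,240):
    o,r=ray(d,[[170+285/6-.5,100+v/6-.5]]);r=r[0]
    # z on the ray at the closest approach to vertical line through eef
    t=np.dot(e[:2]-o[:2],r[:2])/np.dot(r[:2],r[:2]);p=o+t*r;print(v,p-e)
# red-free silhouette in top: dark-green/black hand extent
c=d["color"];print(c[125:160:1,217].astype(int).tolist())
```

```text
230 [-0.00122547  0.00092243  0.04270441]
235 [-0.00107053  0.00080556  0.03973722]
240 [-0.00091514  0.00068841  0.03676407]
[[45, 39, 35], [47, 39, 33], [47, 40, 33], [48, 40, 34], [51, 42, 35], [72, 65, 59], [75, 69, 62], [76, 68, 62], [91, 83, 76], [94, 86, 78], [94, 85, 78], [108, 101, 92], [110, 103, 94], [111, 103, 94], [115, 107, 98], [96, 86, 78], [109, 97, 89], [105, 93, 84], [130, 118, 110], [82, 71, 60], [79, 68, 58], [89, 78, 69], [101, 90, 83], [102, 93, 85], [104, 92, 84], [100, 88, 79], [100, 89, 80], [101, 90, 82], [106, 91, 75], [116, 95, 72], [114, 93, 69], [137, 119, 102], [183, 168, 159], [181, 166, 157], [181, 166, 157]]
```

```bash
python3 -m crank '[[1,0,0,0,0,0,0],[1,0,0,0,0,0,0],[1,0,0,0,0,0,0],[1,0,0,1,0,0,0],[1,0,0,2,0,0,0]]'
python3 -m crank '[[1,0,0,2,0,0,0],[1,0,0,2,0,0,0],[1,0,0,2,0,0,0],[1,0,0,1,0,0,0],[1,0,0,0.5,0,0,0]]'
python3 -m crank '[[1,0,0,0.6,0,0,0],[1,0,0,0.5,0,0,0],[1,0,0,0.5,0,0,0],[1,0,0,0.3,0,0,0],[1,0,0,0,0,0,0]]'
python3 go.py .487 -.18 0 1.342
```

```text
time: 8.82
eef_pos: [0.4875, -0.1802, 0.0927]
tool_rot: [3.14, 0.0, 1.343]
wrist_force: [0.7, 0.5, -0.3]
width: 0.0853
grasp_force: 0.0
time: 9.45
eef_pos: [0.4866, -0.1801, 0.0173]
tool_rot: [-3.141, -0.0, 1.343]
wrist_force: [0.3, -0.7, -0.5]
width: 0.0857
grasp_force: 0.0
time: 10.07
eef_pos: [0.4868, -0.1801, -0.0012]
tool_rot: [-3.141, -0.0, 1.343]
wrist_force: [0.7, 1.0, -0.4]
width: 0.0852
grasp_force: 0.0
t 10.07 pos [ 0.4868 -0.1801 -0.0012] rot [-3.141 -0.     1.343] d [ 0.01  0.02 -0.12] turn [-0.    -0.     0.001] F [ 0.7  1.  -0.4] w 0.0852 0.0
```

```bash
python3 -m crank '[[1,0,0,0.5,0,0,0],[0.3,0,0,0,0,0,0],[0.3,0,0,0,0,0,0],[0.3,0,0,0,0,0,0],[0.3,0,0,0,0,0,0]]'
python3 -m crank '[[0.3,0,0,0,0,0,0],[0.3,0,0,0,0,0,0],[0.3,0,0,0,0,0,0],[0.3,0,0,0,0,0,0],[0.3,0,0,0,0,0,0]]'
```

```text
time: 10.7
eef_pos: [0.4862, -0.1799, -0.0059]
tool_rot: [-3.141, -0.0, 1.343]
wrist_force: [-1.8, 1.3, 4.0]
width: 0.0432
grasp_force: 63.4
time: 11.32
eef_pos: [0.4861, -0.1799, -0.0059]
tool_rot: [-3.141, -0.0, 1.343]
wrist_force: [-1.8, 0.0, 5.9]
width: 0.043
grasp_force: 63.5
```

```bash
python3 -m crank '[[0.3,0,0,-1,0,0,0],[0.3,0,0,-2,0,0,0],[0.3,0,0,-2,0,0,0],[0.3,2,-1,0,0,0,0],[0.3,3,-1.4,0,0,0,0]]'
python3 -m crank '[[0.3,3.5,-1.6,0,0,0,0],[0.3,3.5,-1.6,0,0,0,0],[0.3,3,-1.4,0,0,0,0.06],[0.3,1.7,-0.6,0,0,0,0.1],[0.3,0,0,0,0,0,0.14]]' |tail -3
python3 -m crank '[[0.3,0,0,0,0,0,0.15],[0.3,0,0,0,0,0,0.15],[0.3,0,0,0,0,0,0.15],[0.3,0,0,0,0,0,0.15],[0.3,0,0,0,0,0,0.15]]' |tail -3
python3 -m crank '[[0.3,0,0,0,0,0,0.12],[0.3,0,0,0,0,0,0.08],[0.3,0,0,0,0,0,0.04],[0.3,0,0,0,0,0,0],[0.3,0,0,0,0,0,0]]'
python3 go.py .44 .156 .005 .05
```

```text
time: 11.95
eef_pos: [0.4751, -0.1265, 0.0441]
tool_rot: [3.14, 0.001, 1.341]
wrist_force: [0.4, 0.2, -8.9]
width: 0.0432
grasp_force: 62.9
wrist_force: [-0.8, -1.0, -9.0]
width: 0.043
grasp_force: 63.0
wrist_force: [0.3, -0.5, -8.6]
width: 0.0433
grasp_force: 63.1
time: 13.82
eef_pos: [0.4515, 0.0001, 0.0439]
tool_rot: [-3.141, 0.0, 0.054]
wrist_force: [-0.0, -0.5, -8.0]
width: 0.0431
grasp_force: 63.0
t 13.82 pos [4.515e-01 1.000e-04 4.390e-02] rot [-3.141  0.     0.054] d [ -0.31 -15.63   3.89] turn [-0.     0.     0.004] F [-0.  -0.5 -8. ] w 0.0431 63.0
```

```bash
python3 -m crank '[[0.3,0,-2,0,0,0,0],[0.3,0,-4,0,0,0,0],[0.3,0,-4,0,0,0,0],[0.3,0,-4,0,0,0,0],[0.3,0,-1.6,1,0,0,0]]' |tail -3
python3 -m crank '[[0.3,-0.3,0,1.5,0,0,0],[0.3,0,0,1,0,0,0],[0.3,0,0,0.5,0,0,0],[0.3,0,0,0,0,0,0],[0.3,0,0,0,0,0,0]]' 
python3 go.py .541 .161 .005 .05
python3 - <<'E'
from h import *
d=snapshot("top");x0,y0=195,145
b=cv2.resize(d["color"][y0:y0+90,x0:x0+110],None,fx=6,fy=6,interpolation=cv2.INTER_CUBIC)
b=np.clip(b.astype(float)*1.5,0,255).astype(np.uint8);cv2.imwrite("pics/t6.png",b[:,:,::-1])
E
```

```text
wrist_force: [0.5, 0.4, -7.7]
width: 0.0433
grasp_force: 63.8
time: 15.08
eef_pos: [0.4409, 0.1551, 0.0042]
tool_rot: [-3.142, -0.001, 0.052]
wrist_force: [0.2, 0.2, -9.8]
width: 0.0432
grasp_force: 63.7
t 15.07 pos [0.4409 0.1551 0.0042] rot [-3.142e+00 -1.000e-03  5.200e-02] d [10.03 -0.07 -0.07] turn [-0.    -0.001  0.002] F [ 0.2  0.2 -9.8] w 0.0432 63.7
```

View pics/t6.png

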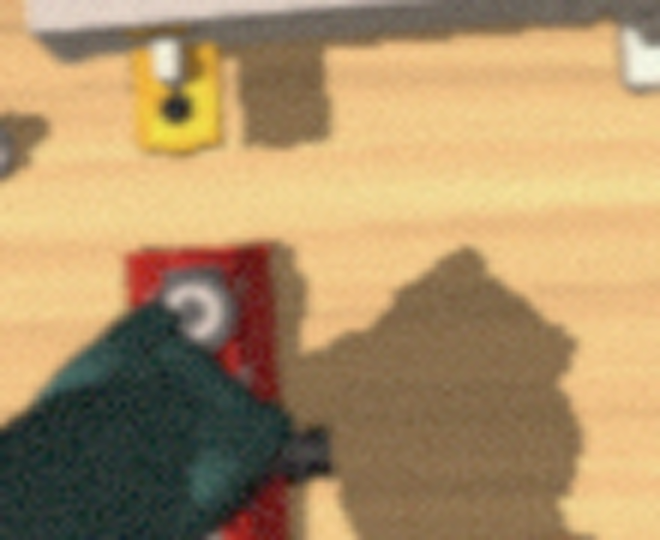

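The crop shows the saddle ring centred at crop (196,310), the lug dot at (176,107) and the jack's front edge roughly parallel to the bed edge.

Run:
```python
from h import *
d=snapshot("top");px=lambda u,v:((u+.5)/6-.5+195,(v+.5)/6-.5+145)
a=onz(d,[px(176,107)],.134)[0];b=onz(d,[px(196,310)],.095)[0];print(a,b,a-b)
e=onz(d,[px(127,255),px(272,243)],.018);print("front edge",e,np.degrees(np.arctan2((e[1]-e[0])[0],-(e[1]-e[0])[1])))
y=.052;f=(a-b)[:2];print("tool x,y cm",100*(f@[np.cos(y),np.sin(y)]),100*(f@[np.sin(y),-np.cos(y)]))
```

```text
[0.62103218 0.1645202  0.134     ] [0.52238434 0.15810869 0.095     ] [0.09864784 0.00641152 0.039     ]
front edge [[0.5619702  0.20038489 0.018     ]
 [0.5669757  0.12155392 0.018     ]] 3.6332107485544327
tool x,y cm 9.884774797582635 -0.12754726967064084
```

```bash
python3 -m crank '[[0.3,1.5,-0.1,0,0,0,0],[0.3,2.5,0,0,0,0,0],[0.3,2.5,0,0,0,0,0],[0.3,2.2,0,0,0,0,0],[0.3,1.2,0,0,0,0,0]]' 
python3 -m crank '[[0.3,0,0,0,0,0,0],[0.3,0,0,0.5,0,0,0],[0.3,0,0,0.3,0,0,0],[0.3,0,0,0.2,0,0,0],[0.3,0,0,0,0,0,0]]' 
python3 go.py .5397 .161 -.006 .05
```

```text
time: 15.8
eef_pos: [0.5419, 0.1621, 0.0041]
tool_rot: [3.141, -0.002, 0.054]
wrist_force: [-0.6, -0.8, -10.1]
width: 0.0432
grasp_force: 63.8
time: 16.42
eef_pos: [0.5375, 0.1617, -0.0058]
tool_rot: [-3.14, 0.002, 0.053]
wrist_force: [-4.6, 0.0, -1.7]
width: 0.0435
grasp_force: 64.7
t 16.43 pos [ 0.5375  0.1617 -0.0058] rot [-3.14e+00  2.00e-03  5.30e-02] d [0.21 0.08 0.02] turn [-0.001  0.002  0.003] F [-4.6  0.  -1.7] w 0.0435 64.7
```

```bash
python3 -m crank '[[0.3,0,0,-0.4,0,0,0],[0.3,0,0,0,0,0,0],[0.3,0.1,0,0,0,0,0],[0.3,0,0,0,0,0,0],[0.3,0,0,0,0,0,0]]' 
python3 -m crank '[[0.3,0,0,0.2,0,0,0],[0.3,0,0,0.2,0,0,0],[0.3,0,0,0,0,0,0],[0.3,0,0,0,0,0,0],[0.3,0,0,0,0,0,0]]' 
python3 go.py .5397 .161 -.006 .05
```

```text
time: 17.05
eef_pos: [0.5402, 0.1617, -0.0022]
tool_rot: [3.141, 0.0, 0.053]
wrist_force: [0.1, 0.3, -8.9]
width: 0.0431
grasp_force: 63.8
time: 17.68
eef_pos: [0.54, 0.1617, -0.0058]
tool_rot: [-3.141, 0.0, 0.053]
wrist_force: [-2.8, 0.3, -1.1]
width: 0.0438
grasp_force: 64.8
t 17.68 pos [ 0.54    0.1617 -0.0058] rot [-3.141  0.     0.053] d [-0.04  0.07  0.02] turn [-0.     0.     0.003] F [-2.8  0.3 -1.1] w 0.0438 64.8
```

```bash
python3 -m crank '[[0.6,0,0,0,0,0,0],[0.9,0,0,0,0,0,0],[0.9,0,0,0,0,0,0],[0.9,0,0,0,0,0,0],[0.9,0,0,0,0,0,0]]'
python3 -m crank '[[0.9,0,0,-1,0,0,0],[0.9,0,0,-2,0,0,0],[0.9,-1,0,-3,0,0,0],[0.9,-1,0,-4,0,0,0],[0.9,-2,0,-3,0,0,0]]'
python3 -m crank '[[0,-2,0,-1,0,0,0],[0,-2.4,0,0,0,0,0],[0,0,0,0,0,0,0],[0,0,0,0,0,0,0],[0,0,0,0,0,0,0]]'
python3 go.py .456 .157 .08 .053
python3 - <<'E'
from h import *
d=snapshot("scene");x0,y0=190,140
e=snapshot("top");X,Y=195,145
A=cv2.resize(d["color"][y0:y0+80,x0:x0+80],(400,400),interpolation=cv2.INTER_CUBIC);B=cv2.resize(e["color"][Y:Y+80,X:X+80],(400,400),interpolation=cv2.INTER_CUBIC)
b=np.clip(np.hstack([A,B]).astype(float)*1.5,0,255).astype(np.uint8);cv2.imwrite("pics/p7.png",b[:,:,::-1])
E
```

```text
time: 18.3
eef_pos: [0.5404, 0.1617, -0.006]
tool_rot: [3.142, -0.0, 0.053]
wrist_force: [-0.4, -0.1, -0.8]
width: 0.077
grasp_force: 0.0
time: 18.92
eef_pos: [0.5012, 0.1594, 0.126]
tool_rot: [-3.141, -0.003, 0.052]
wrist_force: [0.7, 0.2, -0.1]
width: 0.077
grasp_force: 0.0
time: 19.55
eef_pos: [0.4577, 0.1573, 0.1341]
tool_rot: [3.141, -0.001, 0.053]
wrist_force: [0.1, 0.0, 0.5]
width: 0.0002
grasp_force: 0.0
t 19.55 pos [0.4577 0.1573 0.1341] rot [ 3.141e+00 -1.000e-03  5.300e-02] d [-0.18  0.02  5.41] turn [ 0.    -0.001 -0.   ] F [0.1 0.  0.5] w 0.0002 0.0
```

View pics/p7.png

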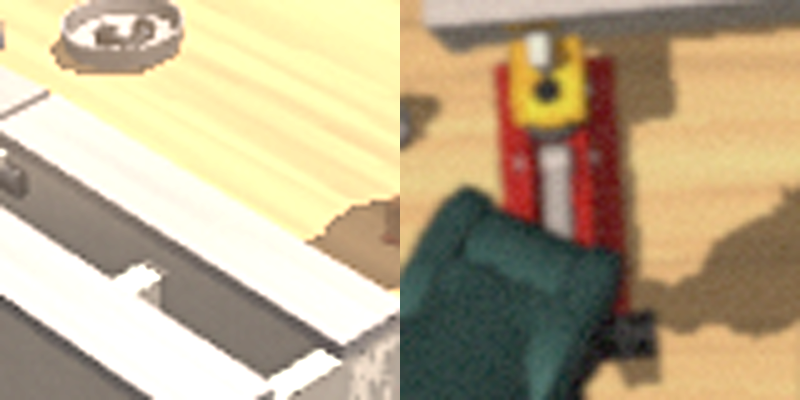

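The right crop shows the saddle under the yellow lug, with its rim just peeking out at (550,130), and the handle running back under the hand. Next is the first stroke.

```bash
python3 -m crank '[[0,-0.2,0,2,0,0,0],[0,0,0,2,0,0,0],[0,0,0,1.6,0,0,0],[0,0,0,0.8,0,0,0],[0,-0.2,0,1,0,0,0]]'
python3 -m crank '[[0,-0.2,0,1,0,0,0],[0,-0.2,0,1,0,0,0],[0,-0.2,0,1,0,0,0],[0,-0.2,0,1,0,0,0],[0,-0.1,0,0.8,0,0,0]]'
python3 -m crank '[[0,-0.1,0,0.6,0,0,0],[0,0,0,0.3,0,0,0],[0,0,0,0.3,0,0,0],[0,0,0,0,0,0,0],[0,0,0,0,0,0,0]]'
python3 go.py .444 .157 0 .053
```

```text
time: 20.27
eef_pos: [0.4527, 0.157, 0.0598]
tool_rot: [-3.141, -0.0, 0.053]
wrist_force: [-2.4, -0.5, 4.2]
width: 0.0002
grasp_force: 1.6
time: 20.9
eef_pos: [0.4453, 0.1566, 0.0116]
tool_rot: [3.141, -0.003, 0.052]
wrist_force: [3.0, 0.3, 3.9]
width: 0.0003
grasp_force: 1.6
time: 21.52
eef_pos: [0.443, 0.1568, 0.0014]
tool_rot: [-3.139, -0.002, 0.052]
wrist_force: [-1.0, 0.3, 20.3]
width: -0.0001
grasp_force: 10.2
t 21.52 pos [0.443  0.1568 0.0014] rot [-3.139e+00 -2.000e-03  5.200e-02] d [ 0.1  -0.02  0.14] turn [-0.002 -0.002 -0.001] F [-1.   0.3 20.3] w -0.0001 10.2
```

```bash
python3 -m crank '[[0,0.1,0,-1.4,0,0,0],[0,0.3,0,-1.6,0,0,0],[0,0.3,0,-1.6,0,0,0],[0,0.3,0,-1.6,0,0,0],[0,0.2,0,-1.6,0,0,0]]'
python3 -m crank '[[0,0,0,0,0,0,0],[0,0,0,0,0,0,0],[0,0,0,1,0,0,0],[0,-0.2,0,1.2,0,0,0],[0,-0.3,0,1.2,0,0,0]]'
python3 -m crank '[[0,-0.3,0,1.2,0,0,0],[0,-0.2,0,1.1,0,0,0],[0,-0.2,0,1,0,0,0],[0,0,0,0.7,0,0,0],[0,0,0,0.3,0,0,0]]'
python3 -m crank '[[0,0,0,0.2,0,0,0],[0,0,0,0,0,0,0],[0,0,0,0,0,0,0],[0,0,0,0,0,0,0],[0,0,0,0,0,0,0]]'
python3 go.py .444 .157 0 .053
```

```text
time: 22.15
eef_pos: [0.453, 0.1575, 0.0779]
tool_rot: [-3.141, 0.002, 0.053]
wrist_force: [0.3, -0.2, 0.9]
width: -0.0001
grasp_force: 0.0
time: 22.78
eef_pos: [0.4482, 0.1569, 0.0426]
tool_rot: [-3.141, 0.002, 0.053]
wrist_force: [-0.6, 0.7, 2.2]
width: -0.0001
grasp_force: 1.5
time: 23.4
eef_pos: [0.4458, 0.1569, 0.0016]
tool_rot: [-3.14, -0.005, 0.051]
wrist_force: [-0.9, 2.5, 32.1]
width: -0.0
grasp_force: 16.0
time: 24.02
eef_pos: [0.4459, 0.1569, 0.0013]
tool_rot: [-3.138, -0.006, 0.05]
wrist_force: [-3.4, 1.8, 36.1]
width: 0.0001
grasp_force: 17.7
t 24.02 pos [0.4459 0.1569 0.0013] rot [-3.138 -0.006  0.05 ] d [-0.19 -0.02  0.13] turn [-0.004 -0.006 -0.003] F [-3.4  1.8 36.1] w 0.0001 17.7
```

```bash
python3 -m crank '[[0,0.1,0,-1.6,0,0,0],[0,0.3,0,-1.6,0,0,0],[0,0.3,0,-1.6,0,0,0],[0,0.2,0,-1.6,0,0,0],[0,0.1,0,-1.6,0,0,0]]'
python3 -m crank '[[0,0,0,0,0,0,0],[0,0,0,0,0,0,0],[0,0,0,1,0,0,0],[0,-0.2,0,1,0,0,0],[0,-0.3,0,1,0,0,0]]'
python3 -m crank '[[0,-0.3,0,0.8,0,0,0],[0,-0.1,0,0.5,0,0,0],[0,0,0,0.3,0,0,0],[0,0,0,0.2,0,0,0],[0,0,0,0,0,0,0]]'
python3 go.py .444 .157 0.02 .053
```

```text
time: 24.65
eef_pos: [0.4524, 0.1569, 0.0784]
tool_rot: [3.141, 0.0, 0.053]
wrist_force: [0.4, -0.3, 0.5]
width: 0.0003
grasp_force: 0.0
time: 25.28
eef_pos: [0.4458, 0.1568, 0.048]
tool_rot: [-3.14, 0.003, 0.052]
wrist_force: [-2.0, 1.0, 9.0]
width: -0.0003
grasp_force: 4.4
time: 25.9
eef_pos: [0.4426, 0.1569, 0.0302]
tool_rot: [-3.14, 0.002, 0.053]
wrist_force: [-1.4, 0.9, 7.4]
width: 0.0001
grasp_force: 3.6
t 25.9 pos [0.4426 0.1569 0.0302] rot [-3.14e+00  2.00e-03  5.30e-02] d [ 0.14 -0.01  1.02] turn [-0.001  0.002 -0.   ] F [-1.4  0.9  7.4] w 0.0001 3.6
```

```bash
python3 -m crank '[[0,0,0,0.2,0,0,0],[0,0,0,0.2,0,0,0],[0,0,0,0.1,0,0,0],[0,0,0,0.1,0,0,0],[0,0,0,0,0,0,0]]'|sed -n '2p;4p'
python3 -m crank '[[0,0,0,0.2,0,0,0],[0,0,0,0.1,0,0,0],[0,0,0,0.1,0,0,0],[0,0,0,0,0,0,0],[0,0,0,0,0,0,0]]'|sed -n '2p;4p'
python3 go.py .444 .157 0.02 .053
```

```text
eef_pos: [0.442, 0.1568, 0.0242]
wrist_force: [-1.8, -0.1, 7.2]
eef_pos: [0.4417, 0.1568, 0.0202]
wrist_force: [-2.4, 0.8, 7.5]
t 27.15 pos [0.4417 0.1568 0.0202] rot [-3.14e+00  3.00e-03  5.30e-02] d [ 0.23 -0.    0.02] turn [-0.001  0.003 -0.   ] F [-2.4  0.8  7.5] w -0.0002 3.9
```

```bash
python3 -m crank '[[0,0,0,0.1,0,0,0],[0,0,0,0.1,0,0,0],[0,0,0,0.1,0,0,0],[0,0,0,0,0,0,0],[0,0,0,0,0,0,0]]'|sed -n '2p;4p'
python3 -m crank '[[0,0,0,0.1,0,0,0],[0,0,0,0.1,0,0,0],[0,0,0,0.1,0,0,0],[0,0,0,0,0,0,0],[0,0,0,0,0,0,0]]'|sed -n '2p;4p'
```

```text
eef_pos: [0.4416, 0.1568, 0.0172]
wrist_force: [-2.6, 1.0, 8.2]
eef_pos: [0.4415, 0.1568, 0.0143]
wrist_force: [-2.1, 1.0, 9.1]
```

```bash
python3 -m crank '[[0,0,0,0.1,0,0,0],[0,0,0,0.1,0,0,0],[0,0,0,0.1,0,0,0],[0,0,0,0,0,0,0],[0,0,0,0,0,0,0]]'|sed -n '2p;4p'
python3 -m crank '[[0,0,0,0.1,0,0,0],[0,0,0,0.1,0,0,0],[0,0,0,0.1,0,0,0],[0,0,0,0,0,0,0],[0,0,0,0,0,0,0]]'|sed -n '1,2p;4p'
```

```text
eef_pos: [0.4415, 0.1568, 0.0115]
wrist_force: [-3.5, 0.5, 11.8]
time: 29.65
eef_pos: [0.4417, 0.1567, 0.0087]
wrist_force: [-4.3, 1.5, 13.3]
```

```bash
python3 -m crank '[[0,0,0,0.1,0,0,0],[0,0,0,0.1,0,0,0],[0,0,0,0.1,0,0,0],[0,0,0,0,0,0,0],[0,0,0,0,0,0,0]]'|sed -n '2p;4p'
python3 - <<'E'
from h import *
d=snapshot("scene");c=d["color"][125:275,140:280]
a=cv2.resize(c,None,fx=3.9,fy=3.9,interpolation=cv2.INTER_CUBIC);cv2.imwrite("pics/s8.png",a[:,:,::-1])
E
```

```text
eef_pos: [0.4417, 0.1567, 0.0059]
wrist_force: [-3.5, 0.5, 16.5]
```

View pics/s8.png

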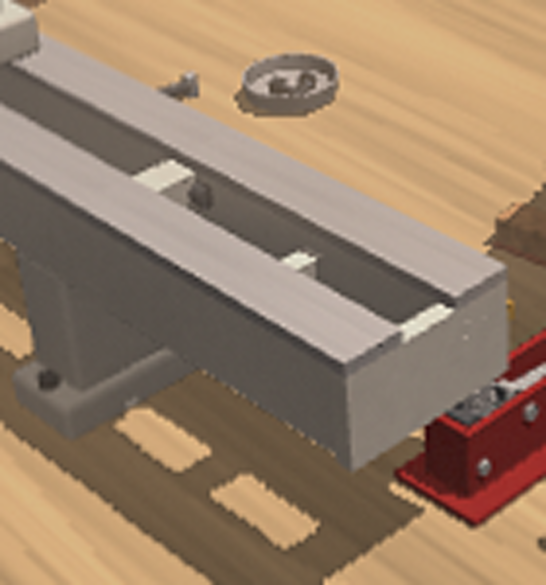

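The scene crop shows the joint line gone: the top edges run unbroken from bed to extension, with the jack standing upright under the lug. The force has climbed from about 7 to 16 N, so the handle has gone firm. I'll press slightly more and check the straightness of the edge numerically.

```bash
python3 -m crank '[[0,0,0,0.1,0,0,0],[0,0,0,0.1,0,0,0],[0,0,0,0,0,0,0],[0,0,0,0,0,0,0],[0,0,0,0,0,0,0]]'|sed -n '1,2p;4p'
python3 - <<'E'
from h import *
def edge(c):
    # near top edge: bright top -> darker side, per column
    g=cv2.GaussianBlur(cv2.cvtColor(c,cv2.COLOR_RGB2GRAY),(3,3),0).astype(float);P=[]
    for x in range(146,228):
        y0=125+(145+(x-140)*3.9*0.629)/3.9
        r=np.arange(int(y0)-6,int(y0)+8);dy=-np.diff(g[r,x]);k=dy.argmax();a=dy[max(k-1,0):k+2]
        P.append((x,r[max(k-1,0)]+.5+(a*np.arange(len(a))).sum()/a.sum()))
    return np.array(P)
for n,c in(("start",cv2.imread("pics/scene0.png")[:,:,::-1].copy()),("now",snapshot("scene")["color"])):
    P=edge(c);L=P[P[:,0]<160];E=P[P[:,0]>178]
    f=lambda Q:np.polyfit(*Q.T,1)
    print(n,"slope bed",f(L)[0].round(3),"ext",f(E)[0].round(3),"end y",np.polyval(f(E),226).round(2),"bed line at 226",np.polyval(f(L),226).round(2))
E
```

```text
time: 30.95
eef_pos: [0.4419, 0.1567, 0.0041]
wrist_force: [-4.5, 1.4, 19.0]
start slope bed 0.587 ext 0.667 end y 222.39 bed line at 226 216.21
now slope bed 0.606 ext 0.595 end y 216.87 bed line at 226 217.66
```

```bash
python3 -c "
from station import *
print(job_done())"
```

```text
the job is handed in; nothing more can be done
None
```

The job is handed in at about 31 s. The jack stands under the lift pad, and on the third stroke the extension came into line with the bed, with no gap visible at the joint. I finished holding the handle down at about 19 N.

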